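# Take the tube block out of the heating shaker and hold it over the tray

## Robot

A 6-joint arm with a two-finger parallel gripper is mounted at the origin on the work surface. World frame = base frame: x ahead of the robot, y to its left, z up, the work surface at z = 0. Lengths are in m, angles in rad, forces in N, time in s.
With the tool pointing down it reaches from about 0.375 to 0.925 m from the base axis. Payload 5.7 kg.
Tool frame: the origin (TCP) lies midway between the tips of the shut fingers; the grasp point (between the pads) lies 19 mm behind it; x points along the fingers, z is the direction in which the jaws open and shut, and the axes are right-handed (so a half turn about x gives the same grasp; the last joint's range is limited). The gripper opens to 85 mm and grips with 20 to 120 N. Pads are 22 mm wide; open, the fingers measure 114 mm over their backs; the gripper's body (76 mm by 85 mm) begins 54 mm behind the grasp point. The pads swing forward as they close: fully open they stand 13 mm farther back than shut.
Start: joints at [1.222, 0.359, 1.51, -0, 1.272, -0.115], TCP at [0.139, 0.584, 0.203] pointing down, gripper open.
Joint ranges: [-2.97, 2.97], [-1.01, 2.36], [0.21, 2.38], [-0.96, 4.11], [0.2, 2.71], [-2.98, 2.98]. Speed limits (rad/s): [2.39, 2.39, 3.14, 3.14, 3.14, 3.14].

## Interface

Orientations are given as a rotation vector (axis times angle).
In Python, from rig import manip gives the robot as it stands.
- The arm moves only by the tool jog_arm, never from a script. Its argument "increments" is a list of rows, each an object with "xyz": the shift along the tool's x, y, z in units of 25 mm (1.0 is 25 mm), a list of three; "turn": the turn about the tool's x in units of 5 degrees (1.0 is 5 degrees); "jaw": the closure, from -1 (fully open) to 1 (shut), so that 0 is half open. A call has 1 to 10 rows; each row is the pose to reach, as a shift and turn from the pose commanded when the call began, along the tool's axes at that moment; what a row does not reach only later rows make up. A row lasts 1/8 s, in which the tool goes at most 62.5 mm and 10.7 degrees, less where a joint would pass 70% of its speed; a pose out of reach is approached as far as the arm can. A call with a gripper value outside its range is refused whole. The fingers move at their own pace and stop on an object; the grip force is fixed at half the most. Time passes only in rows, so rows that repeat a pose let the fingers close. It gives the time, the measured TCP pose, the force and the opening at its end, in the units of the state.
- manip.observe(): the state, without advancing time (a new reading comes with each control period).
- manip.camera(name): name is "side" or "top"; returns (picture, depth): 420x560x3 uint8, red, green, blue; 420x560 float32, m along the optical axis (not along the pixel's ray), 0 where there is no reading.
- manip.camera_params(name): a dict with "fx", "fy", "cx", "cy" (pixels), "D" ([k1, k2, p1, p2, k3] as OpenCV has them; the pictures are not rectified), "extrinsics" (4x4, takes a point from camera to world coordinates). Camera axes: x right, y up, looking along -z (the intrinsics and any distortion apply to the point x, -y, -z); pixel columns grow to the right and rows downward; lengths in m; the calibration is good to about 2 mm. A picture is of the moment at which its call begins. camera_params takes no time and is no camera call.
- manip.close_job(): hands the job in, once; it reports no verdict.
Trained networks look in the newest picture that a camera, given by its name, has taken for a name from the list of things; names that differ only in an ending like _2 or _b are one class to them, and where a whole thing is asked for, a point or a joint stands for the part that bears it (a point fixed in the world has none). Each returns a list of dicts, best first, with "score" (0 to 1); they miss things now and then, are a little off and sometimes report something else, mostly with a low value. They report only what shows in the picture. A call takes as long as a camera call.
- manip.boxes_of(name, camera): "location" ([column, row] in pixels, amid what is visible of it).
- manip.place_of(name, camera): "location" ([column, row] in pixels: a listed point, or the origin of a listed thing).
The state is a dict: "clock": time; "joints": joint angles; "dq": joint speeds; "joint_efforts": joint torques, N m; "tcp_pos": TCP position; "tool_rot": TCP orientation; "ft_force": force on the tool from outside, world axes, zero at the start; "wrist_torque": the same for the moment, N m; "opening": opening from 0.0 (shut) to 1.0 (fully open).
Only numpy, scipy, OpenCV 4.12 (cv2) and the standard library are available. Lean on these libraries where they do the work, as an engineer would, in place of code of your own. Each camera call takes 0.05 s, during which the arm holds its last target. There are 200 camera calls.

## Task

The tube block inside the block heating shaker is due for cleaning: throw the cover-lock lever over into its release notch, swing the cover right up until it stands open by itself, and draw the block up out of its well by its T-handle. Carry it to the empty white tray and finish while still holding it there, level and still, about a hand's breadth above the middle of the tray and touching nothing but the gripper. Leave the glassware and everything else on the bench where it stands.

Things in the scene. Friction and masses are not known exactly. Their poses are not given: they have to be found in the camera images.
- shaker: block heating shaker, fixed: grey housing, deck 95 mm above the bench. Origin on the bench under it; x points from its sloping white front panel to its back, y to its left, z up. Deck from x -100 to 120, y -145 to 115 mm (the panel adds 35 mm in front). A white hood (the cover) stands on the deck over the well; the lock lever is on the deck to the hood's right.
- lever (a joint): turn of the cover-lock lever: 0 in the locked notch (arm points to the front panel and a black stud; a steel nose on its hub lies over the cover's ear), 1.2 rad in the release notch (arm points to the shaker's right edge, by a white ring), its stop. Grows anticlockwise from above. A spring detent (about 1 N at the handle) holds it in either notch and snaps it home once past the middle.
- lever_grip (a point): grip point of the lever's upright handle, a black round post 16 mm in diameter at the end of the arm, 62 mm from the pivot. The point is 40 mm above the deck; the post ends 11 mm above it and is free 21 mm below it, down to the arm. The frame turns with the lever: +x points along the arm to the pivot.
- lever_pivot (a point): the lever's pivot axis at the height of lever_grip; z is the axis (up).
- cover (a joint): opening of the cover about the hinge along its lower back edge: 0 shut, 1.57 straight up, 1.75 rad its stop. The stiff hinge holds it wherever it is left; about 3 N at the handle moves it. It cannot be lifted while the lever is locked.
- cover_handle (a point): middle of the cover's bar handle: a black round bar 12 mm in diameter, 80 mm long across the hood's front (along y), its axis 42 mm out from the front wall and, shut, 32 mm above the deck; free behind but for two thin arms 35 mm either side. Turns with the cover; shut, +x points to the hood. Gripped across x it turns between upright fingers. Hood 92 mm deep, 118 wide, top 53 above the deck.
- cover_hinge (a point): middle of the cover's hinge line, which runs along y of the shaker; the handle goes up and to the back round it.
- block: aluminium tube block hidden under the cover, about 0.6 kg: 70 (x) by 96 (y) by 42 mm high, 24 small wells, steel T-handle in the middle of its top. Origin at the centre of its underside, z up, in line with the shaker's axes when seated. It sits 32 mm deep in a well with 2 mm play all round, its top 10 mm above the deck.
- block_grip (a point): centre of the T-handle's crossbar on the block: a steel bar 44 mm long (along x of the block), 12 mm wide, 14 mm high, its centre 67 mm above the block's underside; below the bar 18 mm is free down to the block's top, but for the 12 mm post in the middle.
- tray: empty white tray, fixed, 180 mm (x) by 210 mm (y), 20 mm high, floor 4 mm thick; origin under its centre on the bench.
- spare_block: bystander: another aluminium block of the same size with a T-handle and 6 large wells, standing on the bench behind the tray. Origin under its centre.
- flask: bystander: conical glass flask, 82 mm wide at the foot, 119 mm tall, behind the tray. Origin under its centre.
- beaker: bystander: glass beaker, 66 mm wide, 80 mm tall, in front of the tray. Origin under its centre.
- reagent: bystander: amber reagent bottle, 54 mm wide, 135 mm tall, about the middle of the bench behind. Origin under its centre.
- tube_rack: bystander: white rack 200 by 64 mm with capped tubes, 117 mm tall, far left. Origin under its centre.
- tip_box: bystander: grey box with a clear lid, 122 by 82 mm, 72 mm tall, far right. Origin under its centre.

How it is judged:
By the outcome, as a careful person would: the job done as asked, in the order asked, and still so for the second after the job is handed in, while the arm keeps its last pose, push and grip.
It also fails if it takes over 67 s, if anything falls off the work surface, if the arm or the gripper's body presses on something with over 40 N, if the wrist force passes 120 N, or if a joint passes its speed limit or range.

## Working session

There is one attempt and no reset: what is moved stays moved. The work goes in short steps, Python scripts to look and compute and a tool call to move; the robot and the scene stay as the last step left them, time stands still between calls to the robot, and variables do not carry over. Pictures are saved under pics/ and viewed, about 8 in all and at most 12, crops included, and the job is handed in when it is done.

Besides the shell and the picture viewer there is one more tool, called after "Emit:" by a JSON object that holds its "name" and its "arguments", one argument or row to a line. jog_arm: Moves the arm, as the interface text tells. Its arguments: {"type":"object","properties":{"increments":{"type":"array","items":{"type":"object","properties":{"xyz":{"type":"array","items":{"type":"number"}},"turn":{"type":"number"},"jaw":{"type":"number"}}}}},"required":["increments"]}

```bash
ls; mkdir -p pics
cat > h.py <<'E'
import numpy as np, cv2
from rig import manip
from scipy.spatial.transform import Rotation as R
def cam(n,fn=None):
    p,d=manip.camera(n)
    if fn: cv2.imwrite('pics/'+fn,p[:,:,::-1])
    return p,d
def ray(n,uv):
    c=manip.camera_params(n)
    K=np.array([[c['fx'],0,c['cx']],[0,c['fy'],c['cy']],[0,0,1.]])
    q=cv2.undistortPoints(np.array([[uv]],float),K,np.array(c['D'],float)).ravel()
    E=np.array(c['extrinsics']); return E[:3,3],E[:3,:3]@np.array([q[0],-q[1],-1.])
def at_z(n,uv,z):
    o,v=ray(n,uv); return o+v*(z-o[2])/v[2]
def at_d(n,uv,d):
    r,c=int(round(uv[1])),int(round(uv[0]))
    w=d[max(r-2,0):r+3,max(c-2,0):c+3]; w=w[w>0]
    if not len(w): return None
    o,v=ray(n,uv); return o+v*np.median(w)
def tri(uv1,uv2):
    o1,a=ray('side',uv1); o2,b=ray('top',uv2)
    s=np.linalg.lstsq(np.c_[a,-b],o2-o1,rcond=None)[0]
    p,q=o1+a*s[0],o2+b*s[1]; return (p+q)/2,np.linalg.norm(p-q)
def pl(name,n,k=1): return manip.place_of(name,n)[:k]
def state():
    s=manip.observe(); print({k:np.round(s[k],3).tolist() for k in ('clock','joints','tcp_pos','tool_rot','ft_force','opening')})
    print('axes',np.round(R.from_rotvec(s['tool_rot']).as_matrix().T,3).tolist()); return s
E
cat > a.py <<'E'
from h import *
np.set_printoptions(precision=3,suppress=True)
D={n:cam(n,n+'0.png')[1] for n in('side','top')}
state()
for nm in ['shaker','lever_grip','lever_pivot','cover_handle','cover_hinge','tray','spare_block','flask','beaker','reagent','tube_rack','tip_box']:
    L={}
    for n in D:
        r=pl(nm,n)
        if r: L[n]=r[0]['location'];print(nm,n,round(r[0]['score'],2),np.round(L[n],1),at_d(n,L[n],D[n]),at_z(n,L[n],0))
    if len(L)==2: print('   tri',*tri(L['side'],L['top']))
E
python3 a.py
```

```text
pics
{'clock': 0.1, 'joints': [1.222, 0.359, 1.511, -0.0, 1.273, -0.115], 'tcp_pos': [0.139, 0.583, 0.202], 'tool_rot': [-1.036, 1.312, 1.035], 'ft_force': [0.017, -0.619, 0.311], 'opening': 1.0}
axes [[-0.001, -0.002, -1.0], [-0.973, 0.232, 0.0], [0.232, 0.973, -0.002]]
shaker side 0.77 [258.  198.9] [0.505 0.117 0.095] [0.537 0.209 0.   ]
lever_grip side 0.5 [247.3 194.1] [0.466 0.128 0.125] [0.505 0.253 0.   ]
lever_grip top 0.67 [215.2 230.8] [0.469 0.134 0.145] [0.471 0.15  0.   ]
   tri [0.469 0.137 0.115] 0.0004759890426394462
lever_pivot side 0.41 [257.7 188.1] [0.522 0.164 0.105] [0.559 0.272 0.   ]
lever_pivot top 0.52 [214.8 209.5] [0.528 0.137 0.119] [0.535 0.15  0.   ]
   tri [0.52  0.138 0.13 ] 0.014874530461452679
cover_handle side 0.7 [231.  177.9] [0.446 0.273 0.095] [0.473 0.376 0.   ]
cover_handle top 0.93 [176.2 239.4] [0.449 0.242 0.132] [0.449 0.268 0.   ]
   tri [0.444 0.247 0.117] 0.009925686469841223
cover_hinge side 0.6 [335.1 348. ] [ 0.504 -0.56   0.072] [ 0.528 -0.528  0.   ]
cover_hinge top 0.18 [319.1 154.4] [ 0.686 -0.165  0.046] [ 0.695 -0.17   0.   ]
[... 646 characters left out ...]
5] [ 0.398 -0.171  0.006] [ 0.397 -0.172  0.   ]
   tri [ 0.394 -0.174 -0.027] 0.004529200918149843
reagent side 0.74 [327.4 217.3] [ 0.741 -0.023  0.037] [0.76  0.008 0.   ]
reagent top 0.62 [261.1 135.6] [0.736 0.004 0.096] [0.757 0.005 0.   ]
   tri [0.757 0.005 0.004] 0.0014900483020708337
tube_rack side 0.61 [233.3 162.4] [0.514 0.465 0.006] [0.516 0.472 0.   ]
tube_rack top 0.67 [104.2 216.1] [0.521 0.464 0.064] [0.524 0.487 0.   ]
   tri [ 0.524  0.495 -0.021] 0.0032506190459079464
tip_box side 0.73 [335.7 345.5] [ 0.509 -0.553  0.072] [ 0.534 -0.52   0.   ]
tip_box top 0.81 [439.7 206.3] [ 0.522 -0.506  0.073] [ 0.526 -0.533  0.   ]
   tri [ 0.527 -0.528  0.017] 0.0027748662250915855
```

Run:
```python
import cv2,numpy as np
a=cv2.imread('pics/side0.png')[110:310,170:370];b=cv2.imread('pics/top0.png')[120:320,110:310]
cv2.imwrite('pics/c1.png',np.hstack([cv2.resize(a,(400,400),interpolation=2),cv2.resize(b,(400,400),interpolation=2)]))
```

```text
(no output)
```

View pics/c1.png

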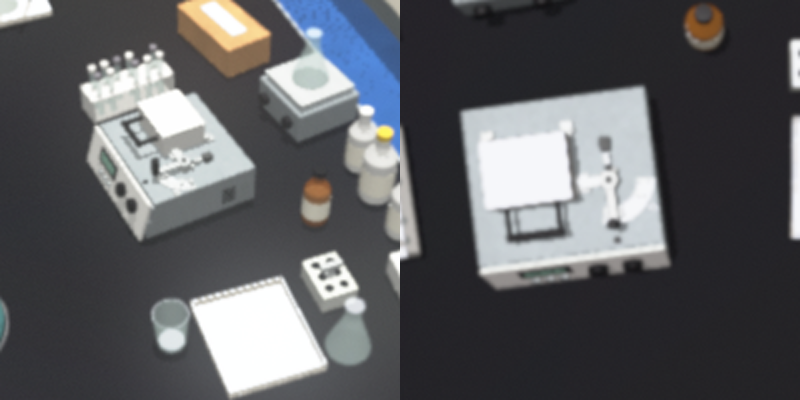

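View pics/side0.png

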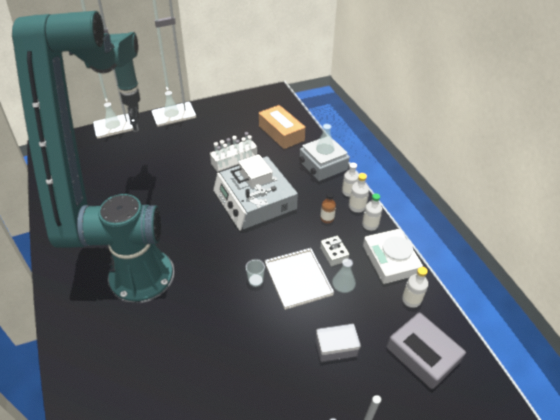

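The shaker is turned slightly anticlockwise. The hood is shut, with its bar handle toward the front panel (top view about (178,238)). The lever post is at top (217,231) with its pivot at about (215,209). The tray is empty. Next I'll get the metric frames from top depth.

```bash
cat > b.py <<'E'
from h import *
np.set_printoptions(precision=4,suppress=True)
def cloud(n,d):
    c=manip.camera_params(n);K=np.array([[c['fx'],0,c['cx']],[0,c['fy'],c['cy']],[0,0,1.]])
    v,u=np.mgrid[:420,:560];uv=np.stack([u,v],-1).reshape(-1,1,2).astype(float)
    q=cv2.undistortPoints(uv,K,np.array(c['D'],float)).reshape(-1,2)
    E=np.array(c['extrinsics']);P=(np.c_[q[:,0],-q[:,1],-np.ones(len(q))]*d.reshape(-1,1))@E[:3,:3].T+E[:3,3]
    return P.reshape(420,560,3),d>0
def rect(P,m,name):
    m=m.astype(np.uint8); n,l,s,_=cv2.connectedComponentsWithStats(m); k=1+np.argmax(s[1:,4])
    q=P[l==k]; r=cv2.minAreaRect((q[:,:2]*1000).astype(np.float32)); print(name,r,'zmed',np.median(q[:,2]),cv2.boxPoints(r).round(0).tolist()); return r
if __name__=='__main__':
    p,d=cam('top'); P,ok=cloud('top',d); X,Y,Z=P[...,0],P[...,1],P[...,2]
    a=ok&(X>.3)&(X<.75)&(Y>.05)&(Y<.42)
    rect(P,a&(Z>.088)&(Z<.2),'deck'); rect(P,a&(Z>.138)&(Z<.16),'hood')
    m=ok&(X>.38)&(X<.67)&(Y<-.08)&(Y>-.38)&(p.min(2)>150); rect(P,m,'tray')
    print('deckz',np.median(Z[a&(Z>.085)&(Z<.105)]),'bench',np.median(Z[ok&(abs(Z)<.01)]))
E
python3 b.py
```

```text
deck ((529.1895751953125, 207.1691131591797), (235.3057861328125, 261.6701965332031), 6.188297748565674) zmed 0.09795375382892035 [[398.0, 325.0], [426.0, 64.0], [660.0, 90.0], [632.0, 350.0]]
hood ((541.8126220703125, 248.79989624023438), (93.0523681640625, 119.92908477783203), 6.067356109619141) zmed 0.149340170410173 [[489.0, 304.0], [502.0, 184.0], [594.0, 194.0], [582.0, 313.0]]
tray ((528.1886596679688, -230.10662841796875), (214.07997131347656, 184.56375122070312), 87.6027603149414) zmed 0.005869088713098214 [[432.0, -333.0], [616.0, -341.0], [625.0, -127.0], [440.0, -119.0]]
deckz 0.09641634077650552 bench 0.001644950818908475
```

```bash
cat >> h.py <<'E'
def inc(x,y,z,yaw=None):
    "increments (units) to put TCP at x,y,z with jaw axis at yaw deg (mod 180)"
    s=manip.observe();M=R.from_rotvec(s['tool_rot']).as_matrix()
    t=M.T@(np.array([x,y,z])-s['tcp_pos'])/.025
    cur=np.degrees(np.arctan2(M[1,2],M[0,2])); out=''
    if yaw is not None: out=-(((yaw-cur+90)%180)-90)/5
    print('inc',np.round(t,2),'turn',out if out=='' else round(out,2),'yaw',round(cur,1),'tcp',np.round(s['tcp_pos'],4),'f',np.round(s['ft_force'],1),'open',round(float(s['opening']),3),'t',round(s['clock'],2),'axes y',np.round(M[:,1],3),'z',np.round(M[:,2],3),'j6',round(s['joints'][5],2))
E
python3 - <<'E'
from h import *
print(at_z('top',[215.2,230.8],.135),at_z('top',[217,231],.135),at_z('top',[214.8,209.5],.135))
inc(.468,.136,.22,90)
E
```

```text
[0.46910552 0.13487002 0.135     ] [0.46843494 0.12999611 0.135     ] [0.52696128 0.13482148 0.135     ]
inc [ -0.7  -16.95 -14.37] turn -2.68 yaw 76.6 tcp [0.139  0.5837 0.2026] f [-0.4  0.5  0.5] open 0.999 t 1.35 axes y [-0.973  0.232  0.   ] z [ 0.232  0.973 -0.   ] j6 -0.12
```

Emit:
{"name": "jog_arm", "arguments": {
  "increments": [
    {"xyz": [-1,-2,-2],"turn": -1,"jaw": 0},
    {"xyz": [-1,-4,-3.5],"turn": -2.7,"jaw": 0.2},
    {"xyz": [-0.7,-17,-14.4],"turn": -2.7,"jaw": 0.2},
    {"xyz": [-0.7,-17,-14.4],"turn": -2.7,"jaw": 0.2},
    {"xyz": [-0.7,-17,-14.4],"turn": -2.7,"jaw": 0.2},
    {"xyz": [-0.7,-17,-14.4],"turn": -2.7,"jaw": 0.2},
    {"xyz": [-0.7,-17,-14.4],"turn": -2.7,"jaw": 0.2},
    {"xyz": [-0.7,-17,-14.4],"turn": -2.7,"jaw": 0.2},
    {"xyz": [-0.7,-17,-14.4],"turn": -2.7,"jaw": 0.2},
    {"xyz": [-0.7,-17,-14.4],"turn": -2.7,"jaw": 0.2}
  ]
}}

```text
clock: 2.6
tcp_pos: [0.472, 0.1316, 0.2203]
tool_rot: [-1.208, 1.21, 1.205]
ft_force: [-0.2, 0.0, 0.8]
opening: 0.401
```

Run:
```python
from h import *
inc(.469,.135,.122,90)
```

```text
inc [3.93 0.13 0.14] turn -0.04 yaw 89.8 tcp [0.472  0.1316 0.2203] f [-0.2  0.   0.8] open 0.401 t 2.6 axes y [-1.     0.004 -0.002] z [ 0.004  1.    -0.001] j6 -1.43
```

Emit:
{"name": "jog_arm", "arguments": {
  "increments": [
    {"xyz": [2,0.13,0.1],"turn": 0,"jaw": 0.2},
    {"xyz": [2.5,0.13,0.1],"turn": 0,"jaw": 0.2},
    {"xyz": [3.0,0.13,0.1],"turn": 0,"jaw": 0.2},
    {"xyz": [3.0,0.13,0.1],"turn": 0,"jaw": 0.2}
  ]
}}

```text
clock: 3.1
tcp_pos: [0.4656, 0.1379, 0.1451]
tool_rot: [-1.211, 1.208, 1.211]
ft_force: [0.4, -0.3, -0.4]
opening: 0.397
```

Run:
```python
from h import *
inc(.469,.135,.122,90)
a=cam('side')[0][150:240,200:310];b=cam('top')[0][170:260,140:250]
cv2.imwrite('pics/c2.png',np.hstack([cv2.resize(q,None,fx=3.6,fy=3.6,interpolation=2) for q in(a,b)])[:,:,::-1])
```

```text
inc [ 0.92 -0.13 -0.12] turn 0.03 yaw 90.2 tcp [0.4656 0.1379 0.1451] f [ 0.4 -0.3 -0.4] open 0.397 t 3.1 axes y [-1.    -0.003  0.   ] z [-0.003  1.    -0.   ] j6 -1.43
```

View pics/c2.png

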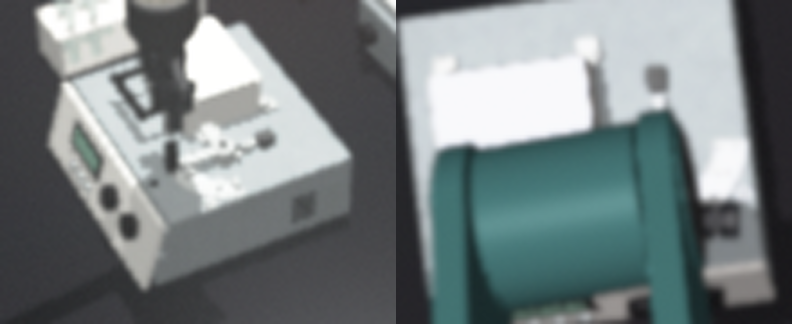

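Run:
```python
from h import *
np.set_printoptions(precision=4,suppress=True)
for uv,z in (((247.8,189.7),.146),((247.6,192),.135),((247.8,196.7),.114)): print(z,at_z('side',uv,z))
for uv,z in (((216.5,231),.146),((215.2,230.8),.146)): print(at_z('top',uv,z))
for k in range(2): print(pl('lever_grip','side'),pl('lever_grip','top'),pl('lever_pivot','side'))
c=manip.camera_params('side');E=np.linalg.inv(np.array(c['extrinsics']))
for p in ([.4656,.1379,.1451],[.4656,.1379+.025,.1451],[.4656,.1379-.025,.1451],[.469,.134,.146],[.469,.134,.114]):
    q=E[:3,:3]@np.array(p)+E[:3,3]; q=cv2.projectPoints(np.array([[q[0],-q[1],-q[2]]]),np.zeros(3),np.zeros(3),np.array([[c['fx'],0,c['cx']],[0,c['fy'],c['cy']],[0,0,1.]]),np.array(c['D']))[0].ravel()
    print(p,q,((q-[200,150])*3.6).round())
```

```text
0.146 [0.4692 0.1288 0.146 ]
0.135 [0.4678 0.1282 0.135 ]
0.114 [0.4664 0.1244 0.114 ]
[0.4683 0.1301 0.146 ]
[0.4689 0.1336 0.146 ]
[] [] [{'location': [261.4, 187.7], 'score': 0.47}]
[] [] [{'location': [261.4, 187.7], 'score': 0.47}]
[0.4656, 0.1379, 0.1451] [246.1256 188.5989] [166. 139.]
[0.4656, 0.1629, 0.1451] [243.9713 184.4791] [158. 124.]
[0.4656, 0.1129, 0.1451] [248.3195 192.7935] [174. 154.]
[0.469, 0.134, 0.146] [247.2977 188.8509] [170. 140.]
[0.469, 0.134, 0.114] [247.6004 194.9168] [171. 162.]
```

Run:
```python
from h import *
p,d=cam('side')
from b import cloud
P,ok=cloud('side',d)
for v in range(174,200):
    print(v,' '.join('%3d,%3d,%3d|'%tuple((P[v,u]*1000).round()) for u in range(242,256,2)))
cv2.imwrite('pics/c3.png',cv2.resize(p[160:210,220:280],(720,600),interpolation=2)[:,:,::-1])
```

```text
174 457,153,209| 452,111,245| 460,111,243| 455, 73,275| 464, 78,268| 470, 72,271| 477, 70,271|
175 459,160,198| 451,109,243| 460,113,236| 453, 68,275| 462, 71,270| 469, 71,268| 478, 76,261|
176 457,153,200| 453,117,231| 461,117,228| 453, 69,270| 462, 71,266| 470, 73,261| 480, 81,252|
177 456,151,197| 466,158,188| 459,110,229| 454, 71,264|  60,-1162,1412| 470, 75,254| 515,184,150|
178 457,155,188| 464,153,187| 457,106,228| 455, 76,254| 464, 80,248| 471, 78,247| 516,190,140|
179 456,154,184| 465,157,179| 452, 89,239| 458, 85,241| 465, 83,240| 472, 82,239| 513,182,142|
180 456,155,178| 465,158,172| 454, 97,228| 457, 81,240| 468, 94,225| 475, 90,227| 515,188,131|
181 470,201,129| 480,208,121| 451, 89,230| 458, 87,230| 467, 91,223| 475, 92,220| 516,189,124|
182 481,238, 90| 487,229, 95| 460,116,199| 456, 82,230| 472,107,203| 505,182,129| 516,189,119|
183 478,228, 94| 486,228, 91| 459,114,197| 465,109,199| 472,108,197| 507,189,117| 513,182,121|
184 477,227, 89| 484,221, 92| 457,107,198| 465,111,192| 472,106,194| 507,191,110| 513,181,116|
185 474,216, 94| 482,217, 90| 457,111,189| 464,107,1
[... 672 characters left out ...]
,169, 91| 498,165, 92| 500,147,107|
193 460,179, 87| 467,172, 91| 460,126,134| 468,123,134| 486,156, 99| 489,141,111| 495,133,116|
194 457,167, 94| 466,171, 87| 461,128,127| 469,129,123| 480,136,113| 487,133,113| 493,129,115|
195 455,161, 95| 461,156, 96| 459,123,127| 465,118,129| 478,132,112| 484,126,115| 494,130,108|
196 455,164, 86| 460,152, 95| 461,130,115| 468,126,115| 478,132,107| 486,131,105| 497,139, 94|
197 449,143,102| 458,147, 95| 462,133,107| 466,120,116| 480,138, 95| 485,130,100| 492,126,102|
198 449,145, 95| 456,140, 96| 465,145, 89| 469,130,101| 477,129, 99| 483,123,103| 491,123,100|
199 446,137, 98| 456,141, 91| 461,130, 98| 468,129, 97| 476,128, 95| 480,116,104| 490,120, 97|
```

View pics/c3.png

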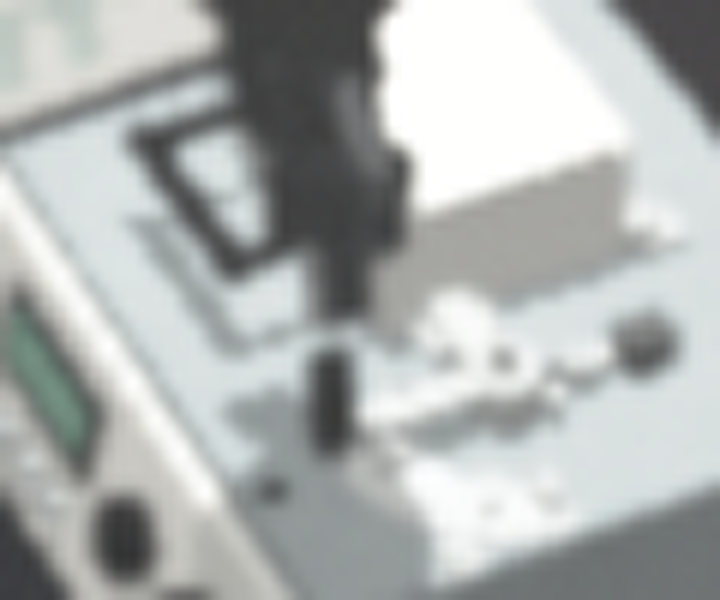

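The side view shows the lever post (about (247,192)) standing free just below the near finger, whose tip is at about (248,186). By depth that tip is higher than I expected. I'll go down carefully and measure again.

Emit:
{"name": "jog_arm", "arguments": {
  "increments": [
    {"xyz": [0.4,-0.1,-0.15],"turn": 0,"jaw": 0.2},
    {"xyz": [0.8,-0.1,-0.15],"turn": 0,"jaw": 0.2},
    {"xyz": [0.8,-0.1,-0.15],"turn": 0,"jaw": 0.2}
  ]
}}

```text
clock: 3.92
tcp_pos: [0.4672, 0.1334, 0.1238]
tool_rot: [-1.209, 1.211, 1.212]
ft_force: [-1.0, -0.2, 0.3]
opening: 0.403
```

Run:
```python
from h import *
inc(.469,.132,.122,90)
p,d=cam('side')
from b import cloud
P,ok=cloud('side',d)
for v in range(180,200):
    print(v,' '.join('%3d,%3d,%3d %3d|'%(*tuple((P[v,u]*1000).round()),p[v,u].mean()) for u in range(242,254,2)))
```

```text
inc [ 0.07 -0.07 -0.06] turn 0.02 yaw 90.1 tcp [0.4672 0.1334 0.1238] f [-1.  -0.2  0.3] open 0.403 t 3.92 axes y [-1.    -0.002  0.003] z [-0.002  1.    -0.   ] j6 -1.44
180 457,158,175 101| 463,152,178  63| 457,107,218  65| 453, 71,250  66| 459, 65,252  73| 468, 69,246  85|
181 457,159,169  84| 462,149,175  62| 458,111,209  64| 456, 79,236  64| 461, 72,241  66| 467, 67,244  77|
182 456,156,167 122| 462,149,171  64| 457,107,208  64| 455, 77,234  63| 461, 71,237  65| 472, 81,225  71|
183 478,229, 92 165| 461,148,167  65| 455,102,208  64| 456, 81,225  62| 461, 73,231  63| 468, 71,230  67|
184 475,219, 97 185| 463,154,156  81| 456,104,201  68| 458, 87,215  63|  60,-1162,1412  65| 472, 84,212  68|
185  60,-1162,1412 208| 461,149,156 132| 455,104,196  88| 455, 79,218  64| 465, 88,207  67| 470, 78,213  79|
186 471,209, 96 210| 479,208, 94 183| 457,112,184 121| 456, 82,210  69| 465, 87,202  67| 469, 75,212 109|
187 469,203, 96 182| 479,208, 89 179| 456,107,184 135| 455, 79,208  72| 471,105,180  68| 504,183,101 136|
188 469,205, 89 177| 474,193, 98 201| 456,109,176 140| 461,101,182  72| 472
[... 499 characters left out ...]
4,136  75| 468,124,133  75| 488,161, 93 217| 489,139,113 246|
194 455,162, 99 151| 465,167, 91 143| 459,122,133  73| 468,125,128  67| 477,127,123 221| 486,132,115 240|
195 454,160, 95 150| 461,156, 97 143| 460,126,124  78| 468,125,122  65| 479,134,110 180| 485,127,114 201|
196 453,157, 94 156| 459,149, 98 144|  60,-1162,1412  83| 466,121,121  74| 475,124,115 147| 485,129,107 192|
197 449,144,101 168| 458,147, 95 147| 460,128,112 101| 466,122,114 101| 479,137, 97 157| 484,126,105 193|
198 449,143, 96 165| 456,141, 96 147| 463,137, 97 128| 472,140, 91 136| 476,126,102 176| 483,125,100 171|
199 447,139, 96 142| 456,141, 91 146| 461,131, 97 145| 467,127, 99 155| 477,131, 92 180| 481,117,103 169|
```

Emit:
{"name": "jog_arm", "arguments": {
  "increments": [
    {"xyz": [0,0,0],"turn": 0,"jaw": 0.5},
    {"xyz": [0,0,0],"turn": 0,"jaw": 0.7},
    {"xyz": [0,0,0],"turn": 0,"jaw": 0.8},
    {"xyz": [0,0,0],"turn": 0,"jaw": 0.8}
  ]
}}

```text
clock: 4.47
tcp_pos: [0.4683, 0.1338, 0.1252]
tool_rot: [-1.211, 1.208, 1.21]
ft_force: [0.6, 0.6, 0.4]
opening: 0.104
```

Emit:
{"name": "jog_arm", "arguments": {
  "increments": [
    {"xyz": [-0.6,0,0],"turn": 0,"jaw": 0.8},
    {"xyz": [-0.6,0,0],"turn": 0,"jaw": 0.8}
  ]
}}

```text
clock: 4.72
tcp_pos: [0.4696, 0.1339, 0.1416]
tool_rot: [-1.212, 1.206, 1.209]
ft_force: [0.3, -0.7, 0.6]
opening: 0.098
```

Run:
```python
from h import *
inc(.469,.132,.122,90)
p,d=cam('side')
from b import cloud
P,ok=cloud('side',d)
for v in range(172,198):
    print(v,' '.join('%3d,%3d,%3d %3d|'%(*tuple((P[v,u]*1000).round()),p[v,u].mean()) for u in range(240,256,2)))
cv2.imwrite('pics/c4.png',cv2.resize(p[155:205,220:280],(720,600),interpolation=2)[:,:,::-1])
```

```text
inc [ 0.79  0.03 -0.08] turn 0.02 yaw 90.1 tcp [0.4696 0.1339 0.1416] f [ 0.3 -0.7  0.6] open 0.098 t 4.72 axes y [-1.    -0.002 -0.003] z [-0.002  1.     0.   ] j6 -1.44
172 490,290, 98 161| 494,272,111 109| 451,107,259  66| 460,110,253  65| 466,106,255  69| 467, 85,271 110| 473, 83,271 176| 524,211,151 254|
173 490,290, 92 173| 492,268,110 116| 453,113,249  67| 462,118,242  68| 471,121,236  71| 464, 76,275 104| 472, 77,271 142| 525,213,144 241|
174 487,281, 96 177| 492,268,104 122| 454,117,240  69| 460,114,240  67| 469,117,235  75| 465, 82,265 100| 472, 78,266 120| 479, 77,265 162|
175 486,277, 94 186| 494,275, 93 145| 453,115,237  81| 461,115,235  66| 457, 78,266  81| 464, 77,264  89| 468, 67,272 112| 477, 72,265  99|
176 485,275, 90 208| 493,273, 89 179| 461,142,207 103| 459,111,234  67| 457, 79,261  72| 463, 76,261  78| 468, 68,266  99| 477, 72,259  86|
177 480,258,100 221| 488,258, 98 206| 460,139,205 102| 460,114,226  65| 458, 83,253  66| 461, 70,262  71| 469, 72,258  82| 476, 71,256  90|
178 480,260, 93 220| 487,256, 94 207| 460,140,199 103| 461,117,218  65| 457, 82,249  63| 
[... 2013 characters left out ...]

193 452,178, 91 210| 459,173, 93 201| 465,166, 97 159| 460,124,136  73| 468,123,134  70| 488,163, 92 217| 490,143,109 246| 495,134,115 242|
194 451,175, 89 174| 455,162, 99 166| 464,164, 94 143| 461,128,127  75| 466,120,132  70| 479,133,116 221| 487,133,114 241| 493,127,117 226|
195 447,161, 97 169| 454,161, 95 153| 461,157, 96 143| 463,134,116  78| 468,127,120  67| 478,132,112 181| 484,127,115 205| 493,127,111 177|
196 446,161, 92 183| 453,156, 94 150| 461,156, 92 146| 461,129,116  85| 468,125,117  74| 476,126,113 148| 486,131,105 194| 496,138, 95 166|
197 443,153, 95 207| 452,153, 92 157| 456,140,102 148| 460,127,112 101| 467,125,111 103| 477,129,105 156| 485,130,101 195| 493,129, 99 196|
```

View pics/c4.png

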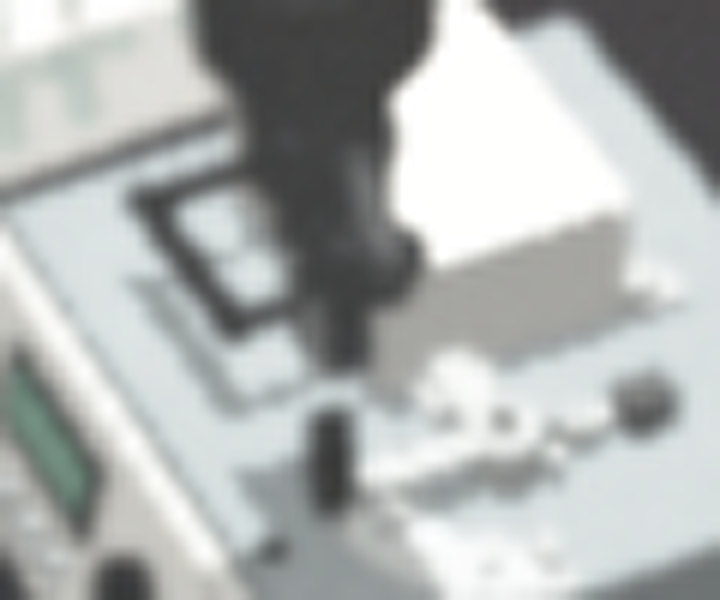

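Closing to 9 mm caught nothing, and the fingertip at about (248,186) lies near z 0.172. So the real tips are about 30 mm above the reported TCP z. I'll apply that offset and confirm it by closing on the post.

Emit:
{"name": "jog_arm", "arguments": {
  "increments": [
    {"xyz": [-0.2,0,-0.1],"turn": 0,"jaw": 0.2},
    {"xyz": [-0.2,0,-0.1],"turn": 0,"jaw": 0.2},
    {"xyz": [0.5,0,-0.1],"turn": 0,"jaw": 0.2},
    {"xyz": [1.0,0,-0.1],"turn": 0,"jaw": 0.2},
    {"xyz": [1.5,0,-0.1],"turn": 0,"jaw": 0.2},
    {"xyz": [1.9,0,-0.1],"turn": 0,"jaw": 0.2},
    {"xyz": [1.9,0,-0.1],"turn": 0,"jaw": 0.2}
  ]
}}

```text
clock: 5.65
tcp_pos: [0.4676, 0.1311, 0.0917]
tool_rot: [-1.21, 1.21, 1.212]
ft_force: [0.2, 0.4, -0.7]
opening: 0.398
```

Emit:
{"name": "jog_arm", "arguments": {
  "increments": [
    {"xyz": [0,0,0],"turn": 0,"jaw": 0.5},
    {"xyz": [0,0,0],"turn": 0,"jaw": 0.7},
    {"xyz": [0,0,0],"turn": 0,"jaw": 0.7},
    {"xyz": [0,0,0],"turn": 0,"jaw": 0.7}
  ]
}}

```text
clock: 6.15
tcp_pos: [0.4686, 0.1314, 0.093]
tool_rot: [-1.211, 1.208, 1.21]
ft_force: [-1.0, 2.2, 4.0]
opening: 0.163
```

Run:
```python
from h import *
state()
```

```text
{'clock': 6.15, 'joints': [0.131, 0.335, 1.877, 0.0, 0.929, -1.441], 'tcp_pos': [0.469, 0.131, 0.093], 'tool_rot': [-1.211, 1.208, 1.21], 'ft_force': [-0.969, 2.163, 4.016], 'opening': 0.163}
axes [[0.001, 0.0, -1.0], [-1.0, -0.002, -0.001], [-0.002, 1.0, 0.0]]
```

Emit:
{"name": "jog_arm", "arguments": {
  "increments": [
    {"xyz": [0,-0.05,-0.37],"turn": -1.7,"jaw": 0.6},
    {"xyz": [0,-0.16,-0.72],"turn": -3.4,"jaw": 0.6},
    {"xyz": [0,-0.32,-1.06],"turn": -5.2,"jaw": 0.6},
    {"xyz": [0,-0.53,-1.37],"turn": -6.9,"jaw": 0.6},
    {"xyz": [0,-0.78,-1.64],"turn": -8.6,"jaw": 0.6},
    {"xyz": [0,-1.07,-1.88],"turn": -10.3,"jaw": 0.6},
    {"xyz": [0,-1.39,-2.06],"turn": -12,"jaw": 0.6},
    {"xyz": [0,-1.74,-2.2],"turn": -13.7,"jaw": 0.6},
    {"xyz": [0,-1.74,-2.2],"turn": -13.7,"jaw": 0.6},
    {"xyz": [0,-1.74,-2.2],"turn": -13.7,"jaw": 0.6}
  ]
}}

```text
clock: 7.4
tcp_pos: [0.5113, 0.0761, 0.0923]
tool_rot: [-2.016, 0.383, 2.018]
ft_force: [-1.5, 0.1, -1.4]
opening: 0.2
```

Run:
```python
from h import *
state();inc(0.512,.076,.093,159)
```

```text
{'clock': 7.4, 'joints': [0.014, 0.374, 1.812, -0.001, 0.957, -2.752], 'tcp_pos': [0.511, 0.076, 0.092], 'tool_rot': [-2.016, 0.383, 2.018], 'ft_force': [-1.49, 0.141, -1.357], 'opening': 0.2}
axes [[-0.001, -0.0, -1.0], [-0.366, -0.931, 0.001], [-0.931, 0.366, 0.001]]
inc [-0.03 -0.01 -0.03] turn -0.09 yaw 158.5 tcp [0.5113 0.0761 0.0923] f [-1.5  0.1 -1.4] open 0.2 t 7.4 axes y [-0.366 -0.931  0.001] z [-0.931  0.366  0.001] j6 -2.75
```

Emit:
{"name": "jog_arm", "arguments": {
  "increments": [
    {"xyz": [0,0,0],"turn": 0,"jaw": 0.2},
    {"xyz": [0,0,0],"turn": 0,"jaw": 0.2},
    {"xyz": [-2.5,0,0],"turn": 0,"jaw": 0.2},
    {"xyz": [-4,0,0],"turn": 2,"jaw": 0.2},
    {"xyz": [-4,0,0],"turn": 2,"jaw": 0.2}
  ]
}}

```text
clock: 8.02
tcp_pos: [0.5149, 0.0764, 0.1961]
tool_rot: [-1.918, 0.536, 1.903]
ft_force: [-0.2, 0.4, 0.9]
opening: 0.4
```

Run:
```python
from h import *
np.set_printoptions(precision=3,suppress=True)
inc(.454,.240,.18,6)
p,d=cam('side')
for nm in ('lever_grip','lever_pivot','cover_handle'):
    for r in pl(nm,'side'): print(nm,r,at_z('side',r['location'],.127 if 'c' in nm else .135))
cv2.imwrite('pics/c5.png',cv2.resize(p[140:220,200:306],None,fx=7,fy=7,interpolation=2)[:,:,::-1])
```

```text
inc [ 0.62 -4.31  5.5 ] turn -7.49 yaw 148.5 tcp [0.515 0.076 0.196] f [-0.2  0.4  0.9] open 0.4 t 8.03 axes y [-0.522 -0.853 -0.004] z [-0.853  0.522 -0.007] j6 -2.58
lever_grip {'location': [260.7, 197.0], 'score': 0.41} [0.505 0.084 0.135]
lever_pivot {'location': [263.0, 186.5], 'score': 0.51} [0.533 0.135 0.135]
cover_handle {'location': [255.5, 194.8], 'score': 0.74} [0.493 0.111 0.127]
```

View pics/c5.png

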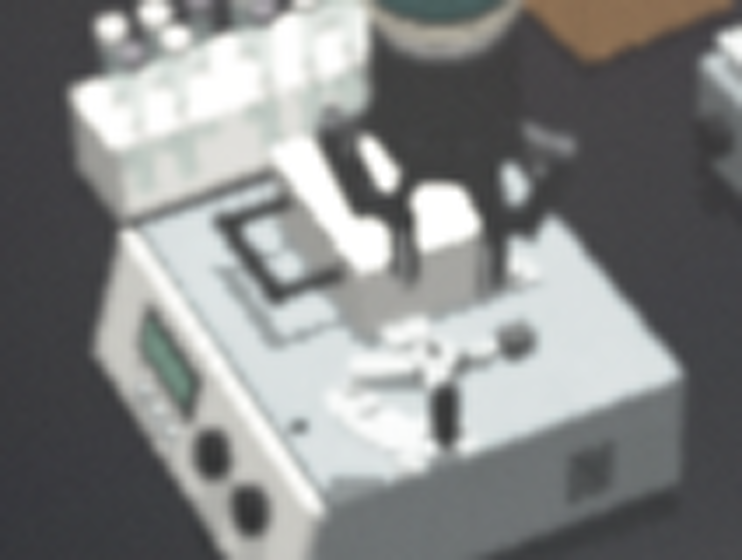

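The side picture shows the lever post now at about (263,199), over toward the right edge. It is thrown to the release notch. Next is the cover handle.

Emit:
{"name": "jog_arm", "arguments": {
  "increments": [
    {"xyz": [0,-1,1.3],"turn": 2,"jaw": 0.2},
    {"xyz": [0,-2,2.6],"turn": 4,"jaw": 0.2},
    {"xyz": [0,-3,4],"turn": 6,"jaw": 0.2},
    {"xyz": [0,-4.3,5.5],"turn": 8,"jaw": 0.2},
    {"xyz": [0,-4.3,5.5],"turn": 10,"jaw": 0.3},
    {"xyz": [0,-4.3,5.5],"turn": 12,"jaw": 0.3},
    {"xyz": [0,-4.3,5.5],"turn": 14,"jaw": 0.3},
    {"xyz": [0,-4.3,5.5],"turn": 16,"jaw": 0.3},
    {"xyz": [0,-4.3,5.5],"turn": 18,"jaw": 0.3},
    {"xyz": [0,-4.3,5.5],"turn": 20,"jaw": 0.3}
  ]
}}

```text
clock: 9.48
tcp_pos: [0.4494, 0.2393, 0.1909]
tool_rot: [-0.659, 1.472, 0.659]
ft_force: [-0.5, -1.0, 0.2]
opening: 0.349
```

Emit:
{"name": "jog_arm", "arguments": {
  "increments": [
    {"xyz": [0,0,0],"turn": 2,"jaw": 0.3},
    {"xyz": [0,0,0],"turn": 4,"jaw": 0.3},
    {"xyz": [0,0,0],"turn": 6,"jaw": 0.3},
    {"xyz": [0,0,0],"turn": 8.5,"jaw": 0.3},
    {"xyz": [0,0,0],"turn": 8.5,"jaw": 0.3}
  ]
}}

```text
clock: 10.1
tcp_pos: [0.4496, 0.2393, 0.1912]
tool_rot: [-0.085, 1.572, 0.083]
ft_force: [0.4, -0.5, -0.4]
opening: 0.351
```

Run:
```python
from h import *
inc(.4545,.240,.085,6.1)
```

```text
inc [4.25 0.01 0.21] turn 0.01 yaw 6.1 tcp [0.4496 0.2393 0.1912] f [ 0.4 -0.5 -0.4] open 0.351 t 10.1 axes y [-0.107  0.994 -0.001] z [ 0.994  0.107 -0.003] j6 0.25
```

Emit:
{"name": "jog_arm", "arguments": {
  "increments": [
    {"xyz": [1.5,0,0.2],"turn": 0,"jaw": 0.3},
    {"xyz": [2.8,0,0.2],"turn": 0,"jaw": 0.3},
    {"xyz": [3.4,0,0.2],"turn": 0,"jaw": 0.3},
    {"xyz": [3.8,0,0.2],"turn": 0,"jaw": 0.3},
    {"xyz": [4.1,0,0.2],"turn": 0,"jaw": 0.3},
    {"xyz": [4.1,0,0.2],"turn": 0,"jaw": 0.3}
  ]
}}

```text
clock: 10.85
tcp_pos: [0.4556, 0.2403, 0.0902]
tool_rot: [-0.084, 1.569, 0.084]
ft_force: [-0.7, -0.1, -0.6]
opening: 0.349
```

Run:
```python
from h import *
inc(.4545,.240,.082,6.1)
p,d=cam('side')
cv2.imwrite('pics/c6.png',cv2.resize(p[145:215,195:290],None,fx=8,fy=8,interpolation=2)[:,:,::-1])
```

```text
inc [ 0.33 -0.01 -0.05] turn 0.01 yaw 6.1 tcp [0.4556 0.2403 0.0902] f [-0.7 -0.1 -0.6] open 0.349 t 10.85 axes y [-0.107  0.994 -0.   ] z [0.994 0.107 0.   ] j6 0.24
```

View pics/c6.png

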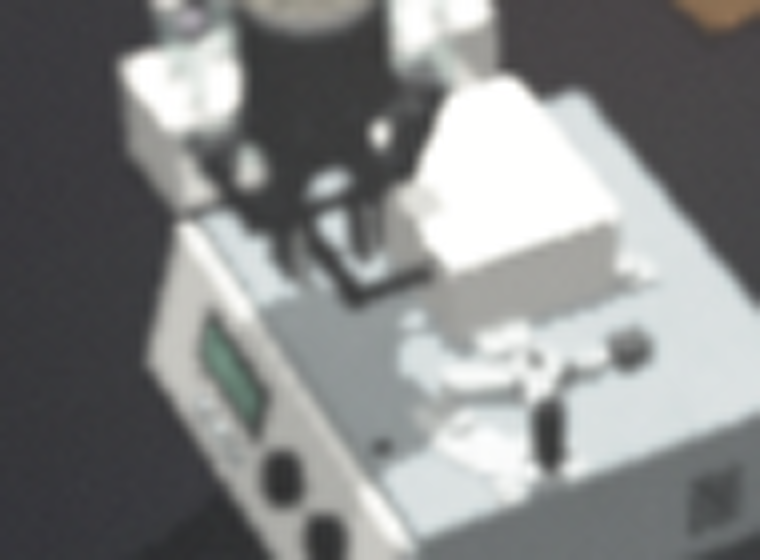

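Side view: the fingers straddle the bar, with tips at about (231,179) and (241,176) and the bar between them. I'll lower slightly and close.

Emit:
{"name": "jog_arm", "arguments": {
  "increments": [
    {"xyz": [0.25,0,-0.03],"turn": 0,"jaw": 0.3},
    {"xyz": [0.25,0,-0.03],"turn": 0,"jaw": 0.6},
    {"xyz": [0.25,0,-0.03],"turn": 0,"jaw": 0.9},
    {"xyz": [0.25,0,-0.03],"turn": 0,"jaw": 0.9},
    {"xyz": [0.25,0,-0.03],"turn": 0,"jaw": 0.9}
  ]
}}

```text
clock: 11.52
tcp_pos: [0.4544, 0.2401, 0.084]
tool_rot: [-0.084, 1.57, 0.084]
ft_force: [-3.3, 0.1, 2.8]
opening: 0.113
```

Run:
```python
from h import *
inc(.4545,.240,.085,6.1)
h=np.array([.5875,.2537]);u=np.array([.9943,.1068])
s=manip.observe();b=s['tcp_pos']
# arc: shaker-x / z rel hinge ; hinge at deck(+0)
for rz in (.032,.027):
  for f in np.arange(.2,1.76,.1):
    r=.134; x=-r*np.cos(f)+rz*np.sin(f)+r; z=r*np.sin(f)+rz*np.cos(f)-rz
    print(round(f,2),'z_tool',round(x/.025,2),'x_tool',round(-z/.025,2),end='; ')
  print()
```

```text
inc [-0.04 -0.    0.  ] turn 0.0 yaw 6.1 tcp [0.4544 0.2401 0.084 ] f [-3.3  0.1  2.8] open 0.113 t 11.53 axes y [-0.106  0.994 -0.   ] z [ 0.994  0.106 -0.   ] j6 0.25
0.2 z_tool 0.36 x_tool -1.04; 0.3 z_tool 0.62 x_tool -1.53; 0.4 z_tool 0.92 x_tool -1.99; 0.5 z_tool 1.27 x_tool -2.41; 0.6 z_tool 1.66 x_tool -2.8; 0.7 z_tool 2.09 x_tool -3.15; 0.8 z_tool 2.54 x_tool -3.46; 0.9 z_tool 3.03 x_tool -3.71; 1.0 z_tool 3.54 x_tool -3.92; 1.1 z_tool 4.07 x_tool -4.08; 1.2 z_tool 4.61 x_tool -4.18; 1.3 z_tool 5.16 x_tool -4.23; 1.4 z_tool 5.71 x_tool -4.22; 1.5 z_tool 6.26 x_tool -4.16; 1.6 z_tool 6.8 x_tool -4.04; 1.7 z_tool 7.32 x_tool -3.87; 
0.2 z_tool 0.32 x_tool -1.04; 0.3 z_tool 0.56 x_tool -1.54; 0.4 z_tool 0.84 x_tool -2.0; 0.5 z_tool 1.17 x_tool -2.44; 0.6 z_tool 1.55 x_tool -2.84; 0.7 z_tool 1.96 x_tool -3.2; 0.8 z_tool 2.4 x_tool -3.52; 0.9 z_tool 2.87 x_tool -3.79; 1.0 z_tool 3.37 x_tool -4.01; 1.1 z_tool 3.89 x_tool -4.19; 1.2 z_tool 4.42 x_tool -4.31; 1.3 z_tool 4.97 x_tool -4.37; 1.4 z_tool 5.51 x_tool -4.39; 1.5 z_tool 6.06 x_tool -4.34; 1.6 z_tool 6.6 x_tool -4.25; 1.7 z_tool 7.12 x_tool -4.1;
```

Emit:
{"name": "jog_arm", "arguments": {
  "increments": [
    {"xyz": [-0.52,0,0.12],"turn": 0,"jaw": 0.9},
    {"xyz": [-1.04,0,0.34],"turn": 0,"jaw": 0.9},
    {"xyz": [-1.53,0,0.6],"turn": 0,"jaw": 0.9},
    {"xyz": [-2.0,0,0.89],"turn": 0,"jaw": 0.9},
    {"xyz": [-2.42,0,1.23],"turn": 0,"jaw": 0.9},
    {"xyz": [-2.82,0,1.62],"turn": 0,"jaw": 0.9},
    {"xyz": [-2.82,0,1.62],"turn": 0,"jaw": 0.9}
  ]
}}

```text
clock: 12.4
tcp_pos: [0.4898, 0.2439, 0.156]
tool_rot: [-0.084, 1.579, 0.083]
ft_force: [-18.0, -0.8, 18.1]
opening: 0.116
```

Run:
```python
from h import *
state();inc(.4544,.2401,.084,6.1)
```

```text
{'clock': 12.4, 'joints': [0.334, 0.337, 1.673, 0.002, 1.141, 0.227], 'tcp_pos': [0.49, 0.244, 0.156], 'tool_rot': [-0.084, 1.579, 0.083], 'ft_force': [-17.984, -0.817, 18.059], 'opening': 0.116}
axes [[-0.01, -0.001, -1.0], [-0.106, 0.994, -0.0], [0.994, 0.106, -0.01]]
inc [ 2.89 -0.   -1.4 ] turn -0.0 yaw 6.1 tcp [0.4898 0.2439 0.156 ] f [-18.   -0.8  18.1] open 0.116 t 12.4 axes y [-0.106  0.994 -0.   ] z [ 0.994  0.106 -0.01 ] j6 0.23
```

Run:
```python
import numpy as np
for rz in (.021,):
  for f in np.arange(.5,1.8,.1):
    r=.134; x=-r*np.cos(f)+rz*np.sin(f)+r; z=r*np.sin(f)+rz*np.cos(f)-rz
    print(round(f,2),'disp mm',round(x*1e3),round(z*1e3),'rel z',round(x/.025-1.62,2),'rel x',round(-z/.025+2.82,2))
```

```text
0.5 disp mm 26 62 rel z -0.56 rel x 0.35
0.6 disp mm 35 72 rel z -0.21 rel x -0.06
0.7 disp mm 45 81 rel z 0.18 rel x -0.44
0.8 disp mm 56 90 rel z 0.61 rel x -0.77
0.9 disp mm 67 97 rel z 1.07 rel x -1.06
1.0 disp mm 79 103 rel z 1.55 rel x -1.3
1.1 disp mm 92 108 rel z 2.06 rel x -1.5
1.2 disp mm 105 112 rel z 2.58 rel x -1.64
1.3 disp mm 118 114 rel z 3.12 rel x -1.73
1.4 disp mm 132 115 rel z 3.66 rel x -1.76
1.5 disp mm 145 114 rel z 4.2 rel x -1.75
1.6 disp mm 159 112 rel z 4.74 rel x -1.67
1.7 disp mm 172 109 rel z 5.26 rel x -1.55
```

Emit:
{"name": "jog_arm", "arguments": {
  "increments": [
    {"xyz": [-0.06,0,-0.21],"turn": 0,"jaw": 0.9},
    {"xyz": [-0.44,0,0.18],"turn": 0,"jaw": 0.9},
    {"xyz": [-0.77,0,0.61],"turn": 0,"jaw": 0.9},
    {"xyz": [-1.06,0,1.07],"turn": 0,"jaw": 0.9},
    {"xyz": [-1.3,0,1.55],"turn": 0,"jaw": 0.9},
    {"xyz": [-1.5,0,2.06],"turn": 0,"jaw": 0.9},
    {"xyz": [-1.64,0,2.58],"turn": 0,"jaw": 0.9},
    {"xyz": [-1.64,0,2.58],"turn": 0,"jaw": 0.9}
  ]
}}

```text
clock: 13.4
tcp_pos: [0.5618, 0.2518, 0.198]
tool_rot: [-0.083, 1.566, 0.084]
ft_force: [-2.7, 0.9, 7.3]
opening: 0.113
```

Run:
```python
from h import *
state();inc(.4544,.2401,.084,6.1)
```

```text
{'clock': 13.4, 'joints': [0.309, 0.383, 1.484, 0.0, 1.271, 0.203], 'tcp_pos': [0.562, 0.252, 0.198], 'tool_rot': [-0.083, 1.566, 0.084], 'ft_force': [-2.697, 0.92, 7.305], 'opening': 0.113}
axes [[0.003, 0.001, -1.0], [-0.106, 0.994, 0.001], [0.994, 0.106, 0.003]]
inc [ 4.54 -0.01 -4.34] turn -0.0 yaw 6.1 tcp [0.5618 0.2518 0.198 ] f [-2.7  0.9  7.3] open 0.113 t 13.4 axes y [-0.106  0.994  0.001] z [0.994 0.106 0.003] j6 0.2
```

Emit:
{"name": "jog_arm", "arguments": {
  "increments": [
    {"xyz": [-0.14,0,0.54],"turn": 0,"jaw": 0.9},
    {"xyz": [-0.2,0,1.08],"turn": 0,"jaw": 0.9},
    {"xyz": [-0.2,0,1.62],"turn": 0,"jaw": 0.9},
    {"xyz": [-0.13,0,2.16],"turn": 0,"jaw": 0.9},
    {"xyz": [0.0,0,2.68],"turn": 0,"jaw": 0.9},
    {"xyz": [0.05,0,2.85],"turn": 0,"jaw": 0.9},
    {"xyz": [0.05,0,2.85],"turn": 0,"jaw": 0.9}
  ]
}}

```text
clock: 14.28
tcp_pos: [0.633, 0.2595, 0.1953]
tool_rot: [-0.083, 1.565, 0.084]
ft_force: [1.0, 1.1, 5.1]
opening: 0.113
```

Run:
```python
from h import *
state();inc(.4544,.2401,.084,6.1)
```

```text
{'clock': 14.275, 'joints': [0.288, 0.483, 1.325, -0.0, 1.329, 0.182], 'tcp_pos': [0.633, 0.26, 0.195], 'tool_rot': [-0.083, 1.565, 0.084], 'ft_force': [0.999, 1.112, 5.112], 'opening': 0.113}
axes [[0.004, 0.001, -1.0], [-0.106, 0.994, 0.001], [0.994, 0.106, 0.004]]
inc [ 4.42 -0.02 -7.21] turn -0.0 yaw 6.1 tcp [0.633  0.2595 0.1953] f [1.  1.1 5.1] open 0.113 t 14.28 axes y [-0.106  0.994  0.001] z [0.994 0.106 0.004] j6 0.18
```

Emit:
{"name": "jog_arm", "arguments": {
  "increments": [
    {"xyz": [0,0,0],"turn": 0,"jaw": 0.5},
    {"xyz": [0,0,0],"turn": 0,"jaw": 0.2},
    {"xyz": [-1.5,0,0],"turn": 0,"jaw": 0.2},
    {"xyz": [-3.5,0,0],"turn": -1,"jaw": 0.2},
    {"xyz": [-4,-1.5,-1],"turn": -3,"jaw": 0},
    {"xyz": [-4,-3.5,-2],"turn": -5,"jaw": 0},
    {"xyz": [-4,-5.5,-3],"turn": -7,"jaw": 0},
    {"xyz": [-4,-7.5,-3],"turn": -9,"jaw": 0},
    {"xyz": [-4,-9,-3],"turn": -11,"jaw": 0},
    {"xyz": [-4,-9,-3],"turn": -13,"jaw": 0}
  ]
}}

```text
clock: 15.52
tcp_pos: [0.5797, 0.024, 0.2939]
tool_rot: [-0.966, 1.347, 0.964]
ft_force: [-0.1, 0.4, -0.6]
opening: 0.5
```

```bash
cat > c.py <<'E'
from h import *; from b import cloud,rect
np.set_printoptions(precision=4,suppress=True)
inc(.542,.249,.2,96.1)
p,d=cam('top','top2.png'); s,ds=cam('side','side2.png')
L={}
for n in('top','side'):
    for nm,z in(('block_grip',.13),('block',.063),('cover_handle',.22),('lever_grip',.135)):
        for r in pl(nm,n,2): print(nm,n,round(r['score'],2),np.round(r['location'],1),at_z(n,r['location'],z)); L.setdefault((nm,n),r['location'])
try: print(tri(L['block_grip','side'],L['block_grip','top']))
except KeyError: pass
P,ok=cloud('top',d);X,Y,Z=P[...,0],P[...,1],P[...,2]
a=ok&(X>.49)&(X<.59)&(Y>.18)&(Y<.32)
rect(P,a&(Z>.12)&(Z<.15),'bar');rect(P,a&(Z>.1015)&(Z<.15),'block')
q=[cv2.resize(i,(396,396),interpolation=2) for i in(p[160:260,140:240],s[135:225,205:295])]
cv2.imwrite('pics/c7.png',np.hstack(q)[:,:,::-1])
E
python3 c.py
```

```text
inc [3.74 4.33 8.04] turn -4.98 yaw 71.2 tcp [0.5797 0.024  0.2939] f [-0.1  0.4 -0.6] open 0.5 t 15.53 axes y [-0.947  0.322 -0.001] z [ 0.322  0.947 -0.001] j6 -1.32
block_grip top 0.84 [170.2 201. ] [0.5539 0.2574 0.13  ]
block top 0.7 [178.6 205.9] [0.5446 0.2473 0.063 ]
cover_handle top 0.76 [163.1 168.9] [0.6293 0.2559 0.22  ]
lever_grip top 0.64 [234. 213.] [0.516  0.0828 0.135 ]
block_grip side 0.59 [255.3 170.4] [0.5403 0.241  0.13  ]
block side 0.89 [255.8 181. ] [0.5443 0.2508 0.063 ]
cover_handle side 0.95 [271.4 143.5] [0.6223 0.2724 0.22  ]
cover_handle side 0.23 [255.9 197.4] [0.4585 0.0055 0.22  ]
lever_grip side 0.64 [262.3 196.4] [0.5114 0.0849 0.135 ]
(array([0.552 , 0.263 , 0.1087]), np.float64(0.007774299162670724))
bar ((541.0092163085938, 248.4248046875), (42.20692825317383, 12.963924407958984), 7.684905052185059) zmed 0.1374044652121411 [[519.0, 252.0], [521.0, 239.0], [563.0, 245.0], [561.0, 258.0]]
block ((542.7808837890625, 250.3249053955078), (72.95076751708984, 99.44761657714844), 6.2152299880981445) zmed 0.10692620893832405 [[501.0, 296.0], [512.0, 197.0], [584.0, 205.0], [574.0, 304.0]]
```

View pics/c7.png

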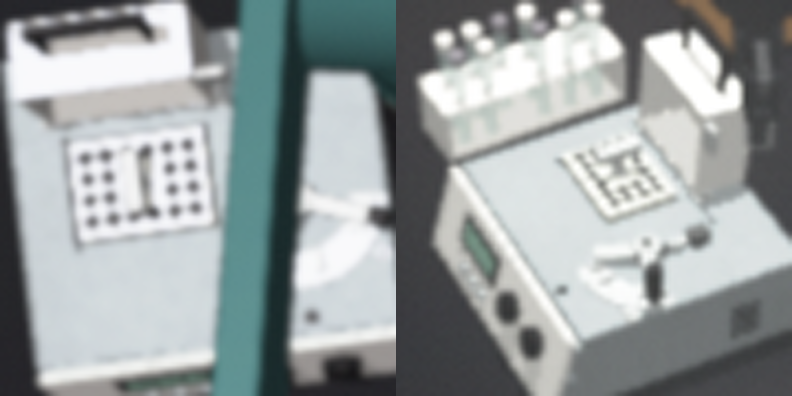

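The cover stands open and the block is visible. Its T-bar is at top about (174,205), world (0.541, 0.2485), at about 7°. The lever is in its release notch by the ring. Going over the bar now.

Emit:
{"name": "jog_arm", "arguments": {
  "increments": [
    {"xyz": [0,1.2,2],"turn": -2,"jaw": 0},
    {"xyz": [0,2.3,4],"turn": -4,"jaw": 0},
    {"xyz": [0,3.4,6],"turn": -5,"jaw": 0},
    {"xyz": [0,4.36,8],"turn": -5,"jaw": 0},
    {"xyz": [2,4.36,8],"turn": -5,"jaw": 0},
    {"xyz": [4,4.36,8],"turn": -5,"jaw": 0},
    {"xyz": [5.5,4.36,8],"turn": -5,"jaw": 0},
    {"xyz": [6,4.36,8],"turn": -5,"jaw": 0},
    {"xyz": [6,4.36,8],"turn": -5,"jaw": 0}
  ]
}}

```text
clock: 17.15
tcp_pos: [0.5409, 0.2518, 0.144]
tool_rot: [-1.287, 1.158, 1.288]
ft_force: [0.7, 0.6, -0.6]
opening: 0.496
```

Run:
```python
from h import *; from b import cloud
inc(.541,.2485,.086,96.5)
p,d=cam('side'); P,ok=cloud('side',d)
for v in range(156,182,1):
    print(v,' '.join('%3d,%3d,%3d %3d|'%(*tuple((P[v,u]*1000).round()),p[v,u].mean()) for u in range(246,264,2)))
cv2.imwrite('pics/c8.png',cv2.resize(p[130:200,215:310],None,fx=8,fy=8,interpolation=2)[:,:,::-1])
```

```text
inc [ 2.32  0.01 -0.13] turn -0.08 yaw 96.1 tcp [0.5409 0.2518 0.144 ] f [ 0.7  0.6 -0.6] open 0.496 t 17.15 axes y [-0.994 -0.106  0.001] z [-0.106  0.994 -0.   ] j6 -1.36
156 582,488,  5 215| 590,482,  7 209| 528,265,190  96| 539,272,181  80| 530,220,223  79| 537,216,224  68| 535,190,244  65| 548,202,232  73| 557,204,227  76|
157 577,471, 13 215| 590,482,  1 213| 530,270,180 125| 539,272,176 121| 531,225,215 105| 531,201,232  73| 537,194,236  67| 546,197,231  74| 555,200,226  96|
158 580,481, -1 212| 586,470,  5 215| 594,467,  5 170| 604,467,  2 145| 533,230,205 114| 536,217,214  84| 538,199,227  68| 548,204,220  91| 594,306,128 132|
159 574,463,  8 212| 581,456, 12 194| 593,463,  3 158| 601,458,  4 113|  60,-1162,1412 103| 538,222,204  91| 537,196,225  67| 585,307,125 118| 596,312,118 157|
160 571,457,  8 185| 583,464, -1 142| 587,447, 11 112| 599,454,  2 105| 610,458, -4 124| 534,210,210  95| 545,217,201  69| 587,312,115 126| 596,312,113 170|
161 572,459,  0 129| 583,463, -5 105| 592,461, -7 128| 561,339, 97 165| 569,339, 94 160| 535,214,201  95| 543,213,200  70| 585,309,113 136|
[... 2460 characters left out ...]
179| 540,235, 99 125| 546,228,104 150| 552,220,108 124| 562,223,102 171|
178 503,252, 92 171| 509,242, 98 160| 515,238,100 180| 520,226,108 111| 531,232, 99 150| 536,223,105 110| 543,220,106 163| 554,227, 96 125| 559,216,104 141|
179 500,243, 95 156| 508,243, 93 147| 511,225,107 181| 518,221,108 128| 529,227, 99 139| 536,224, 99 138| 541,213,107 134| 549,212,104 142| 558,212,102 150|
180 497,234, 98 151| 506,235, 95 147| 512,227,100 169| 518,221,102 174| 523,211,109 114| 533,215,102 143| 541,212,102 136| 549,213, 99 179| 555,206,103 180|
181 498,239, 89 151| 504,230, 94 148| 508,216,104 157| 514,209,108 186| 522,208,106 119| 530,205,106 173| 538,206,103 178| 545,200,105 179| 554,203,100 163|
```

View pics/c8.png

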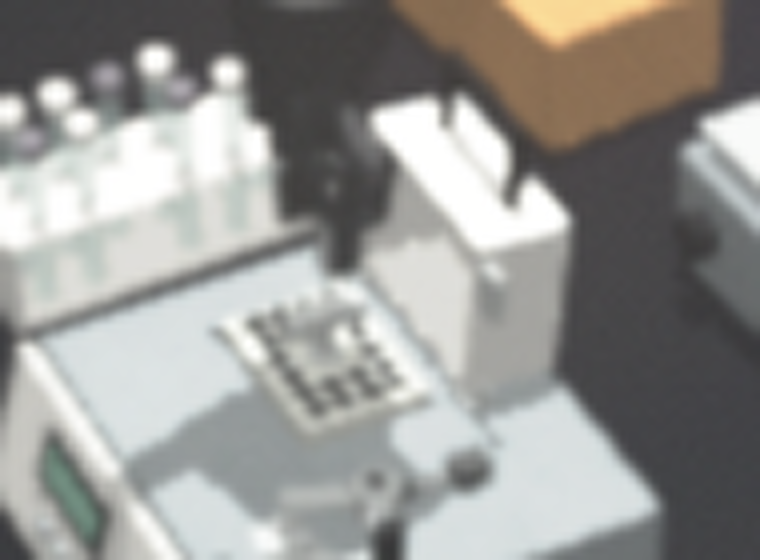

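Side view: fingers hover over the T-bar, with the near tip at (257,164), z about 0.178 for a reported 0.144. The offset is consistent. Descending and gripping.

Emit:
{"name": "jog_arm", "arguments": {
  "increments": [
    {"xyz": [0.8,0,-0.12],"turn": 0,"jaw": 0},
    {"xyz": [1.4,0,-0.12],"turn": 0,"jaw": 0},
    {"xyz": [1.9,0,-0.12],"turn": 0,"jaw": 0},
    {"xyz": [2.3,0,-0.12],"turn": 0,"jaw": 0},
    {"xyz": [2.3,0,-0.12],"turn": 0,"jaw": 0}
  ]
}}

```text
clock: 17.82
tcp_pos: [0.5408, 0.2486, 0.0858]
tool_rot: [-1.287, 1.158, 1.288]
ft_force: [-0.9, 1.1, 0.2]
opening: 0.498
```

Emit:
{"name": "jog_arm", "arguments": {
  "increments": [
    {"xyz": [0,0,0],"turn": 0,"jaw": 0.4},
    {"xyz": [0,0,0],"turn": 0,"jaw": 0.8},
    {"xyz": [0,0,0],"turn": 0,"jaw": 1},
    {"xyz": [0,0,0],"turn": 0,"jaw": 1},
    {"xyz": [0,0,0],"turn": 0,"jaw": 1},
    {"xyz": [0,0,0],"turn": 0,"jaw": 1}
  ]
}}

```text
clock: 18.58
tcp_pos: [0.5419, 0.2491, 0.0872]
tool_rot: [-1.287, 1.156, 1.287]
ft_force: [-1.0, 1.1, 5.1]
opening: 0.129
```

Emit:
{"name": "jog_arm", "arguments": {
  "increments": [
    {"xyz": [-0.2,0,0],"turn": 0,"jaw": 1},
    {"xyz": [-0.5,0,0],"turn": 0,"jaw": 1},
    {"xyz": [-0.9,0,0],"turn": 0,"jaw": 1},
    {"xyz": [-1.3,0,0],"turn": 0,"jaw": 1},
    {"xyz": [-1.7,0,0],"turn": 0,"jaw": 1},
    {"xyz": [-1.7,0,0],"turn": 0,"jaw": 1}
  ]
}}

```text
clock: 19.32
tcp_pos: [0.5422, 0.249, 0.1304]
tool_rot: [-1.288, 1.155, 1.286]
ft_force: [0.7, -0.0, -7.4]
opening: 0.125
```

Emit:
{"name": "jog_arm", "arguments": {
  "increments": [
    {"xyz": [-1,0,0],"turn": 0,"jaw": 1},
    {"xyz": [-2,0,0],"turn": 0,"jaw": 1},
    {"xyz": [-3,0.2,0],"turn": 0,"jaw": 1},
    {"xyz": [-3.2,0.6,-1],"turn": 0,"jaw": 1},
    {"xyz": [-3.2,1,-2.4],"turn": 0,"jaw": 1},
    {"xyz": [-3.2,1.2,-3.8],"turn": 0,"jaw": 1},
    {"xyz": [-3.2,1.4,-5.2],"turn": 0,"jaw": 1},
    {"xyz": [-3.2,1.6,-6.6],"turn": 0,"jaw": 1},
    {"xyz": [-3.2,1.8,-8],"turn": 0,"jaw": 1},
    {"xyz": [-3.2,1.8,-9.2],"turn": 0,"jaw": 1}
  ]
}}

```text
clock: 20.58
tcp_pos: [0.5201, 0.014, 0.2088]
tool_rot: [-1.287, 1.158, 1.288]
ft_force: [0.0, 0.5, -7.5]
opening: 0.127
```

Run:
```python
from h import *
inc(.526,-.227,.2,96.1)
```

```text
inc [ 0.35  0.79 -9.61] turn -0.0 yaw 96.1 tcp [0.5201 0.014  0.2088] f [ 0.   0.5 -7.5] open 0.127 t 20.57 axes y [-0.994 -0.106  0.001] z [-0.106  0.994 -0.   ] j6 -1.78
```

Emit:
{"name": "jog_arm", "arguments": {
  "increments": [
    {"xyz": [0,0.1,-1.5],"turn": 0,"jaw": 1},
    {"xyz": [0,0.3,-3],"turn": 0,"jaw": 1},
    {"xyz": [0,0.4,-4.5],"turn": 0,"jaw": 1},
    {"xyz": [0,0.5,-6],"turn": 0,"jaw": 1},
    {"xyz": [0,0.6,-7.5],"turn": 0,"jaw": 1},
    {"xyz": [0,0.7,-8.8],"turn": 0,"jaw": 1},
    {"xyz": [1,0.79,-9.6],"turn": 0,"jaw": 1},
    {"xyz": [2,0.79,-9.6],"turn": 0,"jaw": 1},
    {"xyz": [3,0.79,-9.6],"turn": 0,"jaw": 1},
    {"xyz": [3.2,0.79,-9.6],"turn": 0,"jaw": 1}
  ]
}}

```text
clock: 21.82
tcp_pos: [0.5251, -0.2245, 0.1271]
tool_rot: [-1.283, 1.158, 1.291]
ft_force: [-0.6, -0.0, -6.5]
opening: 0.123
```

Emit:
{"name": "jog_arm", "arguments": {
  "increments": [
    {"xyz": [0,0,0],"turn": 0,"jaw": 1},
    {"xyz": [0,0,0],"turn": 0,"jaw": 1}
  ]
}}

```text
clock: 22.08
tcp_pos: [0.5279, -0.2259, 0.1304]
tool_rot: [-1.289, 1.156, 1.285]
ft_force: [0.3, -0.1, -7.2]
opening: 0.126
```

Run:
```python
from h import *; from b import cloud,rect
np.set_printoptions(precision=4,suppress=True)
inc(.526,-.227,.125,96.1)
p,d=cam('top','top3.png'); s,ds=cam('side','side3.png')
L={}
for nm in ('block','tray','block_grip','lever_grip','cover_handle'):
    for n in('top','side'):
        for r in pl(nm,n,1): print(nm,n,round(r['score'],2),np.round(r['location'],1),at_z(n,r['location'],.1));L[nm,n]=r['location']
    if (nm,'top') in L and (nm,'side') in L: print('  tri',tri(L[nm,'side'],L[nm,'top']))
P,ok=cloud('side',ds);X,Y,Z=P[...,0],P[...,1],P[...,2]
m=ok&(X>.46)&(X<.59)&(Y>-.29)&(Y<-.15)&(Z>.06)&(Z<.19)&(s.min(2)>110)
q=P[m];print(len(q),np.percentile(q,[2,10,50,90,98],axis=0))
cv2.imwrite('pics/c9.png',cv2.resize(s[140:320,210:390],(600,600),interpolation=2)[:,:,::-1])
```

```text
inc [ 0.21  0.08 -0.04] turn 0.0 yaw 96.1 tcp [ 0.5279 -0.2259  0.1304] f [ 0.3 -0.1 -7.2] open 0.126 t 22.07 axes y [-0.994 -0.107 -0.002] z [-0.107  0.994 -0.001] j6 -2.2
block top 0.72 [189.  216.2] [0.5123 0.2114 0.1   ]
block side 0.57 [297.3 258.2] [ 0.5273 -0.2127  0.1   ]
  tri (array([ 0.6356,  0.2539, -0.4675]), np.float64(0.21858652482363056))
tray top 0.57 [342.  207.7] [ 0.5245 -0.2172  0.1   ]
tray side 0.69 [233.7 161.7] [0.4864 0.3596 0.1   ]
  tri (array([ 0.4258, -0.1339,  0.5195]), np.float64(0.1509057505597287))
block_grip top 0.65 [349.8 204.4] [ 0.5331 -0.2395  0.1   ]
block_grip side 0.86 [299.9 249.6] [ 0.5512 -0.1806  0.1   ]
  tri (array([ 0.5283, -0.228 ,  0.1632]), np.float64(0.0015115052269740411))
lever_grip top 0.62 [235.3 214.4] [0.5139 0.0818 0.1   ]
lever_grip side 0.67 [263.4 198.9] [0.5228 0.1045 0.1   ]
  tri (array([0.5131, 0.0798, 0.1257]), np.float64(0.0011687149259632542))
cover_handle top 0.74 [161.  167.3] [0.6525 0.2888 0.1   ]
592 [[ 0.4887 -0.2786  0.1088]
 [ 0.4935 -0.2751  0.117 ]
 [ 0.5156 -0.2481  0.1459]
 [ 0.5541 -0.2007  0.153 ]
 [ 0.5633 -0.1851  0.177 ]]
```

View pics/c9.png

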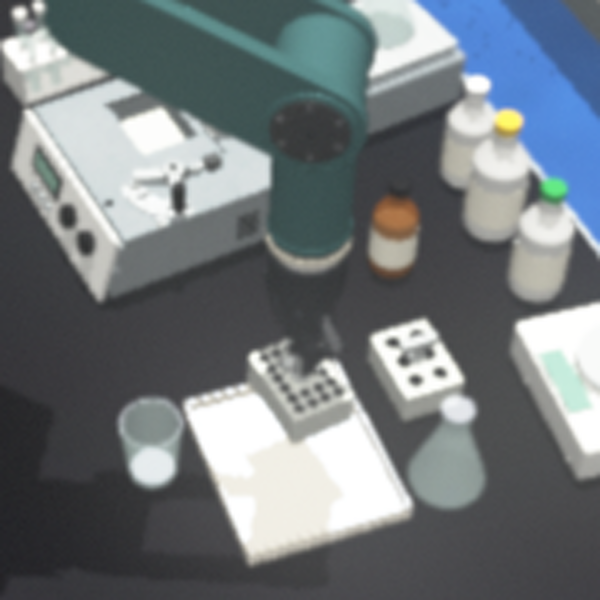

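The block hangs level over the tray's middle. Its T-bar is at (0.528, -0.228), its underside at about 0.106 m, and its shadow falls inside the tray. The beaker, flask and spare block stand untouched. I'll lower it 10 mm, let it settle and hand in.

Emit:
{"name": "jog_arm", "arguments": {
  "increments": [
    {"xyz": [0.2,0.05,0],"turn": 0,"jaw": 1},
    {"xyz": [0.4,0.1,0],"turn": 0,"jaw": 1},
    {"xyz": [0.4,0.1,0],"turn": 0,"jaw": 1},
    {"xyz": [0.4,0.1,0],"turn": 0,"jaw": 1},
    {"xyz": [0.4,0.1,0],"turn": 0,"jaw": 1}
  ]
}}

```text
clock: 23.3
tcp_pos: [0.5247, -0.2259, 0.1193]
tool_rot: [-1.288, 1.157, 1.287]
ft_force: [0.4, -1.2, -8.0]
opening: 0.122
```

Run:
```python
from h import *; from b import cloud
s=state(); print(np.round(s['dq'],3))
p,d=cam('top');P,ok=cloud('top',d);X,Y,Z=P[...,0],P[...,1],P[...,2]
m=ok&(X>.57)&(X<.72)&(Y>.17)&(Y<.34)&(Z>.17);print('cover open pts',m.sum(),np.percentile(P[m],[5,50,95],axis=0).round(3).tolist())
for nm in('flask','beaker','spare_block'):
    for r in pl(nm,'top'): print(nm,r['location'],at_z('top',r['location'],0).round(3))
manip.close_job()
```

```text
{'clock': 23.3, 'joints': [-0.527, 0.405, 1.668, -0.0, 1.067, -2.205], 'tcp_pos': [0.525, -0.226, 0.119], 'tool_rot': [-1.288, 1.157, 1.287], 'ft_force': [0.391, -1.178, -7.965], 'opening': 0.122}
axes [[0.0, -0.0, -1.0], [-0.994, -0.106, -0.0], [-0.106, 0.994, -0.0]]
[ 0.001 -0.003 -0.    -0.001 -0.001  0.001]
cover open pts 918 [[0.6, 0.199, 0.189], [0.623, 0.251, 0.196], [0.647, 0.309, 0.242]]
flask [365.7, 160.5] [ 0.672 -0.312  0.   ]
spare_block [319.6, 155.0] [ 0.693 -0.171  0.   ]
the job is handed in; nothing more can be done
```

I handed the job in at about 23 s with the block held over the tray. I threw the lever into its release notch, swung the cover up to about its 1.75 rad stop and let go. I then drew the block out by its T-handle and carried it to the tray.

**Last checks**
- **Block:** level and still, gripped (opening 0.12). It hangs at about (0.525, -0.226), near the tray's middle, with its underside about 95 mm above the bench. The wrist reads roughly 8 N, about the block's weight.
- **Cover and lever:** depth shows the cover standing open on its own, and the lever was still in the release notch when I last looked.
- **Bystanders:** the flask was where it started (side-view estimate from the first look) and the spare block where it was measured. I touched nothing else. The network missed the beaker in the last top picture, but the side view just before showed it in place.

**What disagreed**
- **Tip height:** the real fingertips sat about 30 mm above the reported TCP height, so my first try at the lever post closed on nothing. I corrected for it from the images after that.
- **Cover force:** while opening the cover, the force reached about 25 N because the hinge sits about 11 mm higher than I had assumed. I refitted the arc and the force fell to about 5–8 N.

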